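# Load a sensor module through the dust flap of a bench tester

### The job

Put the blue-capped module upright into the bench tester through its yellow two-leaf spring dust flap: lower it in, let go, then push it on past the flap until the sprung contact pad at the bottom of the pocket clearly gives under it, and hold it there for about half a second without driving the pad to the end of its travel. Withdraw so that the flap snaps shut over the module, and leave the red-capped module, the yellow bin and the screwdriver where they are.

Things in the scene. Friction and masses are not known exactly. Their poses are not given: they have to be found in the camera images.
- tester: Bench tester, a fixed white box with blue end plates, 130 (x) x 120 (y) x 145 mm high, flat grey top. Origin: centre of its underside on the bench, z up. A vertical pocket for one module goes down from the middle of its top. The module's long side (x) goes along the tester's x; either way round is right.
- mouth (a point): Centre of the pocket's mouth, on the tester's flat top (145 mm above the bench), axes as the tester's. The mouth is 68 (x) x 43 mm (y); its x ends slope in to 60 mm within 6 mm of the top. It is shut by the two flap leaves.
- throat (a point): Centre of the pocket 34 mm below the top, hidden by the flap. Sloping lead-ins (25 to 34 mm deep) narrow it to 31 mm in y; from here down it is 60 x 31 mm. Two rubber bars, one on each y side 44 to 56 mm below the top, spring against the module: once its foot is over 52 mm deep they hold it when let go. Pushing on takes 2 to 8 N, differing from run to run.
- flap_left (a joint): Yellow flap leaf on the tester's +y side, 58 x 19 x 3 mm, hinged along x, 20 mm from the mouth's middle. 0: shut, level with the top; it swings down into the pocket when pushed, to 1.5 rad, and springs shut (0.5 to 1.5 N at its free edge). The leaves meet in the middle and can close only when the module's top is at least 21 mm below the tester's top and the fingers are out.
- flap_right (a joint): The same leaf on the tester's -y side (0 shut, 1.5 rad open).
- seat (a joint): How far the sprung contact pad at the pocket's bottom is pressed down, m: 0 free, 0.012 the end of its travel. It yields from 1.3 N and adds 1.3 N per mm: press it by clearly more than 4 mm (6.5 N), but over 10 mm (14 N) damages it. Its height is unknown: the module first touches it with its top 23 to 31 mm below the tester's top.
- module_blue: The module to load: a closed black box 54 (x) x 28 (y) x 90 mm high with a blue cap (its top 16 mm), about 0.10 to 0.21 kg, standing upright on the bench. Origin: centre of its underside; z up towards the cap.
- module_red: Bystander: the same module with a red cap. Leave it standing where it is.
- bin: Bystander: open yellow bin, 100 x 160 x 55 mm high. Origin: centre of its underside.
- screwdriver: Bystander: screwdriver lying on the bench between the tester and the modules, 170 mm long along its x, under 35 mm high. Origin: under its middle.
There are look-alikes about, which are no part of the job. There is more than one size of the tester; the one meant has the size given above.

How it is judged:
By the outcome, as a careful person would: the job done as asked, in the order asked, and still so for the second after the job is handed in, with the robot touching nothing.
It also fails if it takes over 64 s, if anything falls off the work surface, if the arm or the gripper's body presses on something with over 40 N, if the wrist force passes 120 N, or if a joint passes its speed limit or range.

### The arm

A 6-joint arm with a two-finger parallel gripper is mounted at the origin on the work surface. World frame = base frame: x ahead of the robot, y to its left, z up, the work surface at z = 0. Lengths are in mm, angles in rad, forces in N, time in s.
With the tool pointing down it reaches from about 325 to 750 mm from the base axis. Payload 7.6 kg.
Tool frame: the origin (TCP) lies midway between the tips of the shut fingers; the grasp point (between the pads) lies 19 mm behind it (arm.grasp_offset is the distance from the TCP to the grasp point, in mm); z points along the fingers, y is the direction in which the jaws open and shut (so a half turn about z gives the same grasp; the last joint's range is limited). The gripper opens to 85 mm and grips with 20 to 120 N. Pads are 22 mm wide; open, the fingers measure 114 mm over their backs; the gripper's body (76 mm by 85 mm) begins 54 mm behind the grasp point. The pads swing forward as they close: fully open they stand 13 mm farther back than shut.
Start: joints at [1.058, 0.052, 1.401, -0, 1.689, -0.07], TCP at [224.935, 474.395, 231.323] pointing down, gripper open.
Joint ranges: [-2.9, 2.9], [-0.91, 2.17], [0.12, 2.37], [-1.06, 4.2], [0.26, 2.73], [-2.93, 2.93]. Speed limits (rad/s): [2.57, 2.57, 3.01, 3.14, 3.14, 3.14].

### API

Orientations are given as [roll, pitch, yaw] about the fixed x, y, z axes, in that order (R = Rz(yaw) Ry(pitch) Rx(roll)).
In Python, from rig import status, eyes, job, arm gives the robot as it stands. The module is installed in compiled form; this text tells all that it offers.
- The arm moves only by the tool move_arm, never from a script. Its argument "motion" is a list of rows, each an object of numbers: "tx", "ty", "tz": the shift along the tool's x, y, z in cm; "ax", "ay", "az": the turn, a rotation vector about the tool's x, y, z in units of 8 degrees (1.0 is 8 degrees). In form: [{"tx": .., "ty": .., "tz": .., "ax": .., "ay": .., "az": ..}, ...]. A call has 1 to 12 rows; each row shifts and turns the pose as measured when the row begins, along the tool's axes as they then stand; what a row does not reach is not made up. A row lasts 1/10 s, in which the tool goes at most 50 mm and 8.59 degrees, less where a joint would pass 70% of its speed; a pose out of reach is approached as far as the arm can. A call is refused whole if a number of a shift passes 5 or a number of a turn 1, either way. A call with a gripper value outside its range is refused whole. "grip" is the gripper command: -1 is fully open, 1 is shut, values between are in proportion, set as the call begins (left out, the last holds). The fingers move at their own pace and stop on an object; "newtons" is the grip in N (left out, the last holds). Time passes only in rows, so rows that do not move let the fingers close. It gives the time, the measured TCP pose, the force and the opening at its end, in the units of the state.
- status.read_state(): the state, without advancing time (a new reading comes with each control period).
- eyes.get_image(name): name is "scene" or "top" or "wrist"; returns a dict with "img" (384x512x3 uint8, blue, green, red), "intrinsics" (3x3 intrinsics, pixels), "cam_to_world" (4x4, takes a point from camera to world coordinates). Camera axes: x right, y up, looking along -z (the intrinsics and any distortion apply to the point x, -y, -z); pixel columns grow to the right and rows downward; lengths in mm; the calibration is good to about 2 mm. A picture is of the moment at which its call begins. There is no depth.
- job.hand_in(): hands the job in, once; it reports no verdict.
The state is a dict: "clock": time; "joint_pos": joint angles; "qd": joint speeds; "tau": joint torques, N m; "tool_pos": TCP position; "eef_rot": TCP orientation; "force": force on the tool from outside, world axes, zero at the start; "moment": the same for the moment, N m; "opening": finger opening in mm.
Only numpy, scipy, OpenCV 4.12 (cv2) and the standard library are available. Lean on these libraries where they do the work, as an engineer would, in place of code of your own. Each camera call takes 0.05 s, during which the arm holds its last target.

## Working session

There is one attempt and no reset: what is moved stays moved. The work goes in short steps, Python scripts to look and compute and a tool call to move; the robot and the scene stay as the last step left them, time stands still between calls to the robot, and variables do not carry over. Pictures are saved under pics/ and viewed, and the job is handed in when it is done.

Besides the shell and the picture viewer there is one more tool, called after ">>>" by a JSON object that holds its "api" and its "payload", one argument or row to a line. move_arm: Moves the arm, as the interface text tells. Its arguments: {"type":"object","properties":{"motion":{"type":"array"},"grip":{"type":"number"},"newtons":{"type":"number"}},"required":["motion"]}

```bash
mkdir -p pics; ls; python3 - <<'E'
from rig import status, eyes, job, arm
import cv2
print(status.read_state())
for n in ("scene","top","wrist"):
    d=eyes.get_image(n); cv2.imwrite(f"pics/a_{n}.png",d["img"]); print(n,d["intrinsics"].tolist() if hasattr(d["intrinsics"],'tolist') else d["intrinsics"],d["cam_to_world"], d.keys())
print([a for a in dir(arm) if a[0]!='_'])
E
```

```text
pics
{'clock': 0.0, 'joint_pos': array([ 1.05768798e+00,  5.28226074e-02,  1.40171691e+00, -2.16549129e-05,
        1.68860158e+00, -7.03263929e-02]), 'qd': array([ 0.00013401,  0.00018468, -0.00073768, -0.00013843, -0.00067491,
       -0.00063559]), 'tau': array([ 5.20028170e-04, -3.81659639e+01, -3.60195494e+01,  4.80456805e-06,
        6.10611562e-03,  3.96581618e-05]), 'tool_pos': array([224.78892819, 474.110957  , 230.48378268]), 'eef_rot': array([-3.14004652e+00, -8.73512720e-05,  2.69880810e+00]), 'force': array([0.74926278, 0.25597163, 0.05436211]), 'moment': array([ 0.00500042,  0.00388072, -0.03264788]), 'opening': 85.43944364725367}
scene [[495.99533014856127, 0.0, 262.5408669629988], [0.0, 495.99533014856127, 193.05714295279364], [0.0, 0.0, 1.0]] [[-7.41549182e-01 -5.23450812e-01  4.19647541e-01  1.00832434e+03]
 [ 6.70865229e-01 -5.72315103e-01  4.71588028e-01  5.24779783e+02]
 [-6.68251082e-03  6.31232659e-01  7.75564745e-01  9.35109410e+02]
 [ 0.00000000e+00  0.00000000e+00  0.00000000e+00  1.00000000e+00]] dict_keys(['img', 'intrinsics', 'cam_to_world'])
top [[367.892
[... 178 characters left out ...]
511e-01 -3.77235031e-03 -1.90450126e-02  7.42205394e+00]
 [-1.92684379e-02  7.24839892e-02  9.97183433e-01  1.06984311e+03]
 [ 0.00000000e+00  0.00000000e+00  0.00000000e+00  1.00000000e+00]] dict_keys(['img', 'intrinsics', 'cam_to_world'])
wrist [[334.0552075214354, 0.0, 255.5258380374037], [0.0, 334.0552075214354, 190.7612421384482], [0.0, 0.0, 1.0]] [[ 4.27949912e-01 -8.71410550e-01 -2.39796844e-01  1.65069183e+02]
 [ 9.03800775e-01  4.12100512e-01  1.15400722e-01  5.02563211e+02]
 [-1.74100423e-03 -2.66114302e-01  9.63939908e-01  3.72626051e+02]
 [ 0.00000000e+00  0.00000000e+00  0.00000000e+00  1.00000000e+00]] dict_keys(['img', 'intrinsics', 'cam_to_world'])
['IKError', 'grasp_offset']
```

View pics/a_scene.png

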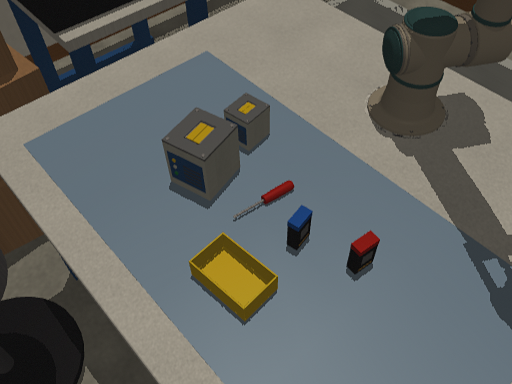

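View pics/a_top.png

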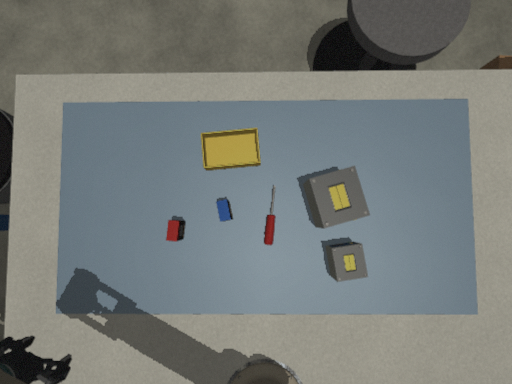

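View pics/a_wrist.png

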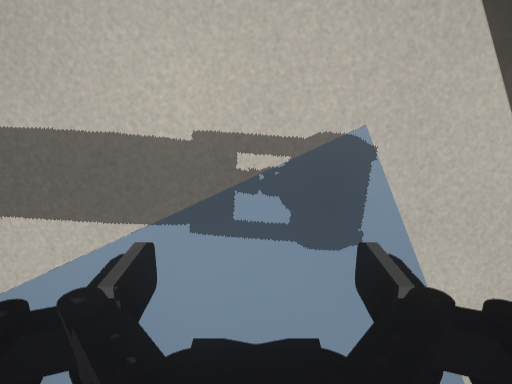

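The scene and top views show the blue cap at top (224,209), the red one at (175,230), the big tester with its flap at (339,197), the small look-alike at (349,262), and the screwdriver between tester and modules. Next I'll measure these.

```bash
cat > h.py <<'E'
from rig import status, eyes, job, arm
import cv2, numpy as np
def ray(d,uv):
    K=np.array(d["intrinsics"]);T=np.array(d["cam_to_world"])
    p=np.linalg.inv(K)@np.array([uv[0],uv[1],1.]); v=T[:3,:3]@np.array([p[0],-p[1],-p[2]])
    return T[:3,3],v/np.linalg.norm(v)
def onz(d,uv,z):
    o,v=ray(d,uv); return o+v*(z-o[2])/v[2]
def proj(d,P):
    K=np.array(d["intrinsics"]);T=np.array(d["cam_to_world"])
    c=T[:3,:3].T@(np.array(P,float)-T[:3,3]); q=K@np.array([c[0],-c[1],-c[2]]); return q[:2]/q[2]
def mask(img,col):
    h=cv2.cvtColor(img,cv2.COLOR_BGR2HSV)
    r={"blue":((108,150,60),(125,255,255)),"yellow":((20,140,90),(35,255,255))}[col]
    return cv2.inRange(h,*[np.array(x) for x in r])
def quads(d,col,z,amin=30):
    m=mask(d["img"],col); cs,_=cv2.findContours(m,cv2.RETR_EXTERNAL,cv2.CHAIN_APPROX_NONE)
    for c in cs:
        if cv2.contourArea(c)<amin: continue
        w=np.array([onz(d,p[0],z)[:2] for p in c],np.float32)
        (cx,cy),(a,b),t=cv2.minAreaRect(w)
        M=cv2.moments(w.reshape(-1,1,2))
        print(col,"px",c[:,0].mean(0).round(1),"area",cv2.contourArea(c),"rect",round(cx,1),round(cy,1),"size",round(a,1),round(b,1),"ang",round(t,1), "cen",round(M['m10']/M['m00'],1),round(M['m01']/M['m00'],1))
E
python3 - <<'E'
from h import *
for n in ("scene","top"):
    d=eyes.get_image(n); print(n)
    quads(d,"blue",90); quads(d,"yellow",145)
    c={"scene":(160,105,140,130),"top":(200,150,190,140)}[n]
    x,y,w,hh=c
    cv2.imwrite(f"pics/b_{n}.png",cv2.resize(d["img"][y:y+hh,x:x+w],None,fx=4,fy=4,interpolation=cv2.INTER_CUBIC))
E
```

```text
scene
blue px [298.5 218.6] area 268.5 rect 538.8 112.9 size 61.9 30.7 ang 11.6 cen 537.3 111.9
yellow px [232.8 269.8] area 3261.0 rect 740.8 138.8 size 89.4 143.4 ang 5.1 cen 740.9 138.9
yellow px [199.7 132.4] area 272.5 rect 567.0 -185.3 size 60.9 35.6 ang 15.9 cen 566.7 -185.3
yellow px [246.2 107.5] area 93.5 rect 432.1 -177.4 size 38.3 24.5 ang 11.5 cen 432.2 -177.5
top
blue px [223.4 209.6] area 170.0 rect 532.7 108.5 size 50.8 27.2 ang 11.5 cen 533.0 108.5
yellow px [350.4 262.6] area 31.5 rect 401.7 -210.1 size 32.1 18.3 ang 8.3 cen 396.8 -214.1
yellow px [338.7 196.3] area 263.5 rect 564.1 -187.1 size 54.6 34.1 ang 15.7 cen 564.0 -187.1
yellow px [224.4 145.4] area 1620.0 rect 687.3 86.4 size 94.0 141.8 ang 5.2 cen 684.0 84.6
```

View pics/b_scene.png

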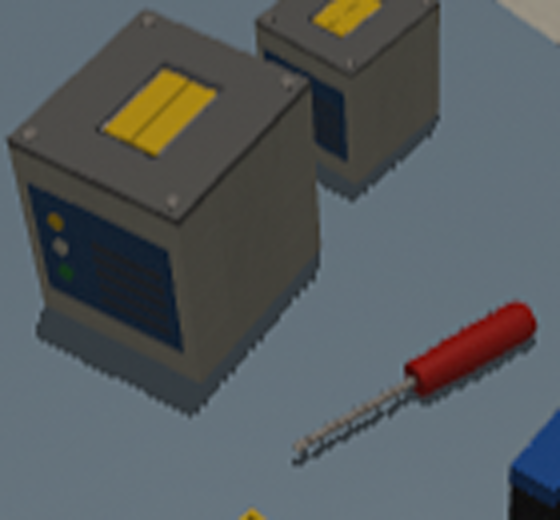

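View pics/b_top.png

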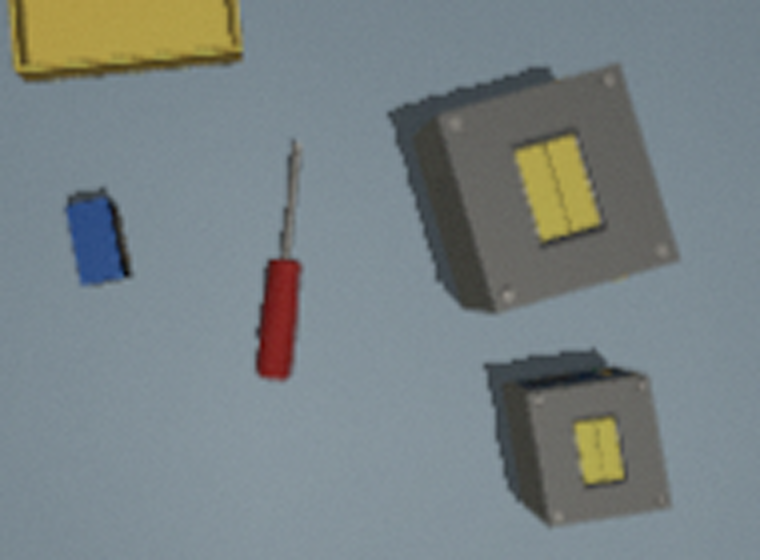

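The crops show both flaps clearly. The big tester's flap has its seam along about 15.7° at (565,-186). Blue module is at about (533,109), long side at about 11.5°. I'll move over the module for a closer wrist view.

>>> {"api": "move_arm", "payload": {
  "motion": [
    {"tx":-3.6,"ty":-1.65},
    {"tx":-3.6,"ty":-1.65},
    {"tx":-3.6,"ty":-1.65},
    {"tx":-3.6,"ty":-1.65},
    {"tx":-3.6,"ty":-1.65},
    {"tx":-3.6,"ty":-1.65},
    {"tx":-3.6,"ty":-1.65},
    {"tx":-3.6,"ty":-1.65},
    {"tx":-3.6,"ty":-1.65},
    {"tx":-3.6,"ty":-1.65},
    {"tx":-3.6,"ty":-1.65},
    {"tx":-3.6,"ty":-1.65}
  ],
  "grip": -1
}}

```text
$.motion[0]: bad value
```

>>> {"api": "move_arm", "payload": {
  "motion": [
    {"az":-0.92},
    {"az":-0.92},
    {"az":-0.92},
    {"az":-0.92},
    {"az":-0.92},
    {}
  ]
}}

```text
$.motion[0]: bad value
```

>>> {"api": "move_arm", "payload": {
  "motion": [
    {"tx":-3.6,"ty":-1.65,"tz":0,"ax":0,"ay":0,"az":0},
    {"tx":-3.6,"ty":-1.65,"tz":0,"ax":0,"ay":0,"az":0},
    {"tx":-3.6,"ty":-1.65,"tz":0,"ax":0,"ay":0,"az":0},
    {"tx":-3.6,"ty":-1.65,"tz":0,"ax":0,"ay":0,"az":0},
    {"tx":-3.6,"ty":-1.65,"tz":0,"ax":0,"ay":0,"az":0},
    {"tx":-3.6,"ty":-1.65,"tz":0,"ax":0,"ay":0,"az":0},
    {"tx":-3.6,"ty":-1.65,"tz":0,"ax":0,"ay":0,"az":0},
    {"tx":-3.6,"ty":-1.65,"tz":0,"ax":0,"ay":0,"az":0},
    {"tx":-3.6,"ty":-1.65,"tz":0,"ax":0,"ay":0,"az":0},
    {"tx":-3.6,"ty":-1.65,"tz":0,"ax":0,"ay":0,"az":0},
    {"tx":-3.6,"ty":-1.65,"tz":0,"ax":0,"ay":0,"az":0},
    {"tx":-3.6,"ty":-1.65,"tz":0,"ax":0,"ay":0,"az":0}
  ],
  "grip": -1
}}

```text
clock: 1.45
tool_pos: [539.1, 99.6, 229.6]
eef_rot: [-3.141, -0.001, 2.708]
force: [0.5, 0.2, 0.4]
opening: 85.5
```

>>> {"api": "move_arm", "payload": {
  "motion": [
    {"tx":0,"ty":0,"tz":0,"ax":0,"ay":0,"az":-0.92},
    {"tx":0,"ty":0,"tz":0,"ax":0,"ay":0,"az":-0.92},
    {"tx":0,"ty":0,"tz":0,"ax":0,"ay":0,"az":-0.92},
    {"tx":0,"ty":0,"tz":0,"ax":0,"ay":0,"az":-0.92},
    {"tx":0,"ty":0,"tz":0,"ax":0,"ay":0,"az":-0.92},
    {"tx":0,"ty":0,"tz":0,"ax":0,"ay":0,"az":0}
  ]
}}

```text
clock: 2.05
tool_pos: [541.5, 93.7, 226.9]
eef_rot: [-3.141, -0.005, -2.917]
force: [1.6, 0.2, 0.1]
opening: 85.3
```

```bash
python3 - <<'E'
from h import *
d=eyes.get_image("wrist"); cv2.imwrite("pics/c_wrist.png",d["img"])
quads(d,"blue",90)
s=status.read_state(); print(s["tool_pos"],s["eef_rot"],s["qd"].round(4),s["joint_pos"])
for n in ("top","scene"):
    e=eyes.get_image(n); quads(e,"blue",90)
E
```

```text
blue px [275.1 173.4] area 1981.0 rect 533.1 107.9 size 55.1 28.2 ang 11.7 cen 533.0 107.9
[541.5372882   93.67715962 226.88981398] [-3.14094433 -0.00526067 -2.92051071] [ 0.0006 -0.0012 -0.0013  0.0002 -0.0005  0.0433] [ 1.04737251e-01  1.27071847e-01  1.32993121e+00 -1.26354171e-03
  1.68973936e+00 -1.68728943e+00]
blue px [299.3 218.3] area 307.0 rect 538.7 113.6 size 61.9 31.6 ang 11.8 cen 538.3 113.3
```

View pics/c_wrist.png

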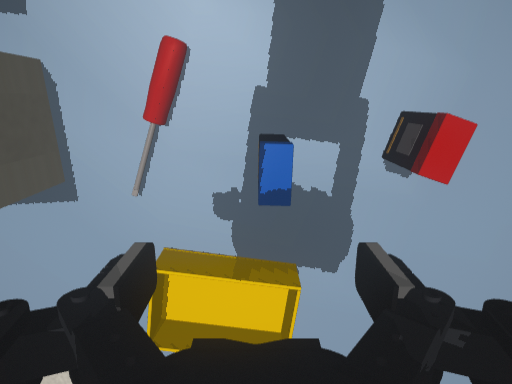

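The wrist view puts the blue cap at (275,173), size 55×28 (matches): centre (533.0,107.9), 11.7°. Now align and descend.

>>> {"api": "move_arm", "payload": {
  "motion": [
    {"tx":0.26,"ty":0.8,"tz":0,"ax":0,"ay":0,"az":0.06},
    {"tx":0.26,"ty":0.8,"tz":0,"ax":0,"ay":0,"az":0.06},
    {"tx":0,"ty":0,"tz":3,"ax":0,"ay":0,"az":0},
    {"tx":0,"ty":0,"tz":3,"ax":0,"ay":0,"az":0},
    {"tx":0,"ty":0,"tz":3,"ax":0,"ay":0,"az":0},
    {"tx":0,"ty":0,"tz":3,"ax":0,"ay":0,"az":0},
    {"tx":0,"ty":0,"tz":0,"ax":0,"ay":0,"az":0}
  ]
}}

```text
clock: 2.9
tool_pos: [531.1, 113.0, 105.4]
eef_rot: [-3.141, -0.0, -2.948]
force: [-0.6, 0.2, -0.3]
opening: 85.2
```

```bash
python3 - <<'E'
from h import *
s=status.read_state(); print(s["tool_pos"],np.degrees(s["eef_rot"]),s["force"])
p=s["tool_pos"]; y=s["eef_rot"][2]; 
dx,dy=533-p[0],107.9-p[1]
print("tx",dx*np.cos(y)+dy*np.sin(y),"ty",dx*np.sin(y)-dy*np.cos(y))
E
```

```text
[531.05490695 112.95757817 105.40935359] [-1.79989065e+02 -1.48468808e-02 -1.68899401e+02] [-0.58576978  0.21829391 -0.26708367]
tx -0.9349548821301191 ty -5.3374472613359805
```

>>> {"api": "move_arm", "payload": {
  "motion": [
    {"tx":-0.1,"ty":-0.53,"tz":0,"ax":0,"ay":0,"az":-0.07},
    {"tx":0,"ty":0,"tz":1.5,"ax":0,"ay":0,"az":0},
    {"tx":0,"ty":0,"tz":1.5,"ax":0,"ay":0,"az":0},
    {"tx":0,"ty":0,"tz":1,"ax":0,"ay":0,"az":0},
    {"tx":0,"ty":0,"tz":0,"ax":0,"ay":0,"az":0}
  ]
}}

```text
clock: 3.4
tool_pos: [535.4, 108.7, 67.5]
eef_rot: [-3.141, 0.007, -2.938]
force: [0.8, -0.0, 0.9]
opening: 85.4
```

```bash
python3 - <<'E'
from h import *
s=status.read_state(); print(s["tool_pos"],np.degrees(s["eef_rot"]),s["force"])
p=s["tool_pos"]; y=s["eef_rot"][2]; 
dx,dy=533-p[0],107.9-p[1]
print("tx",dx*np.cos(y)+dy*np.sin(y),"ty",dx*np.sin(y)-dy*np.cos(y))
d=eyes.get_image("wrist"); cv2.imwrite("pics/d_wrist.png",d["img"])
E
```

```text
[535.44029444 108.69367387  67.54871222] [-179.96540668    0.40604765 -168.34958147] [ 0.77717007 -0.01975108  0.86749369]
tx 2.5502936930056936 ty -0.28452987960395826
```

View pics/d_wrist.png

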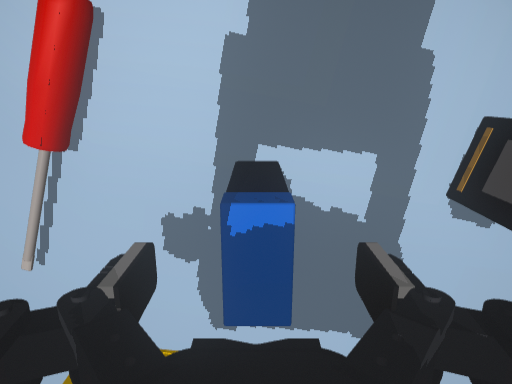

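>>> {"api": "move_arm", "payload": {
  "motion": [
    {"tx":0.25,"ty":0,"tz":0.5,"ax":0,"ay":-0.05,"az":0},
    {"tx":0,"ty":0,"tz":0,"ax":0,"ay":0,"az":0}
  ]
}}

```text
clock: 3.65
tool_pos: [533.7, 108.3, 63.6]
eef_rot: [-3.141, 0.017, -2.938]
force: [0.7, -0.3, -0.4]
opening: 85.1
```

>>> {"api": "move_arm", "payload": {
  "motion": [
    {"tx":0,"ty":0,"tz":0,"ax":0,"ay":0,"az":0},
    {"tx":0,"ty":0,"tz":0,"ax":0,"ay":0,"az":0},
    {"tx":0,"ty":0,"tz":0,"ax":0,"ay":0,"az":0},
    {"tx":0,"ty":0,"tz":0,"ax":0,"ay":0,"az":0},
    {"tx":0,"ty":0,"tz":0,"ax":0,"ay":0,"az":0},
    {"tx":0,"ty":0,"tz":0,"ax":0,"ay":0,"az":0},
    {"tx":0,"ty":0,"tz":0,"ax":0,"ay":0,"az":0},
    {"tx":0,"ty":0,"tz":0,"ax":0,"ay":0,"az":0}
  ],
  "grip": 1,
  "newtons": 40
}}

```text
clock: 4.45
tool_pos: [534.4, 108.5, 65.1]
eef_rot: [-3.141, 0.019, -2.938]
force: [-0.9, 0.9, -0.0]
opening: 27.0
```

```bash
python3 - <<'E'
from h import *
s=status.read_state(); print(s["tool_pos"],np.degrees(s["eef_rot"]),s["force"],s["opening"])
d=eyes.get_image("wrist"); cv2.imwrite("pics/e_wrist.png",d["img"])
E
```

```text
[534.40876691 108.46916264  65.08853333] [-179.95144815    1.1113028  -168.34989096] [-0.86411835  0.85839241 -0.04569841] 27.002374649573714
```

View pics/e_wrist.png

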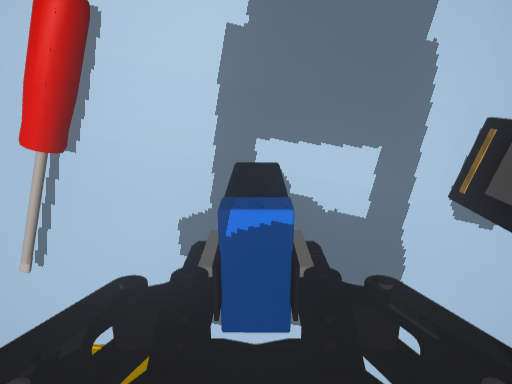

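Module gripped (opening 27 mm, cap centred at (255,265)); the wrist is tilted 1.1° and the module stood upright, so I'll keep that tilt. Lifting.

>>> {"api": "move_arm", "payload": {
  "motion": [
    {"tx":0,"ty":0,"tz":-1.5,"ax":0,"ay":0,"az":0},
    {"tx":0,"ty":0,"tz":-3,"ax":0,"ay":0,"az":0},
    {"tx":0,"ty":0,"tz":-3,"ax":0,"ay":0,"az":0},
    {"tx":0,"ty":0,"tz":-3,"ax":0,"ay":0,"az":0},
    {"tx":0,"ty":0,"tz":-3,"ax":0,"ay":0,"az":0},
    {"tx":0,"ty":0,"tz":-3,"ax":0,"ay":0,"az":0},
    {"tx":0,"ty":0,"tz":-2,"ax":0,"ay":0,"az":0},
    {"tx":0,"ty":0,"tz":0,"ax":0,"ay":0,"az":0},
    {"tx":0,"ty":0,"tz":0,"ax":0,"ay":0,"az":0}
  ]
}}

```text
clock: 5.4
tool_pos: [528.6, 107.5, 262.0]
eef_rot: [-3.141, 0.017, -2.938]
force: [-0.1, -0.1, -2.6]
opening: 27.4
```

```bash
cat >> h.py <<'E'
def to(x,y,yawdeg=None):
    s=status.read_state(); p=s["tool_pos"]; w=s["eef_rot"][2]
    print("pos",p.round(1),"rpy",np.degrees(s["eef_rot"]).round(2),"F",s["force"].round(2),"M",s["moment"].round(3),"open",round(s["opening"],1),"t",s["clock"])
    dx,dy=x-p[0],y-p[1]
    print("tx_mm %.1f ty_mm %.1f"%(dx*np.cos(w)+dy*np.sin(w),dx*np.sin(w)-dy*np.cos(w)), "" if yawdeg is None else "az units %.2f"%(-((yawdeg-np.degrees(w)+180)%360-180)/8))
E
python3 - <<'E'
from h import *
to(565,-186.5,195.8)
E
```

```text
pos [528.6 107.5 262. ] rpy [-179.95    1.   -168.36] F [-0.13 -0.12 -2.58] M [ 0.042  0.039 -0.071] open 27.4 t 5.4
tx_mm 23.6 ty_mm -295.3 az units -0.52
```

>>> {"api": "move_arm", "payload": {
  "motion": [
    {"tx":0.2,"ty":-1.5,"tz":0,"ax":0,"ay":0,"az":0},
    {"tx":0.2,"ty":-2.8,"tz":0,"ax":0,"ay":0,"az":0},
    {"tx":0.2,"ty":-2.8,"tz":0,"ax":0,"ay":0,"az":0},
    {"tx":0.2,"ty":-2.8,"tz":0,"ax":0,"ay":0,"az":0},
    {"tx":0.2,"ty":-2.8,"tz":0,"ax":0,"ay":0,"az":0},
    {"tx":0.2,"ty":-2.8,"tz":0,"ax":0,"ay":0,"az":0},
    {"tx":0.2,"ty":-2.8,"tz":0,"ax":0,"ay":0,"az":-0.25},
    {"tx":0.2,"ty":-2.0,"tz":0,"ax":0,"ay":0,"az":-0.25},
    {"tx":0,"ty":-1.0,"tz":0,"ax":0,"ay":0,"az":0},
    {"tx":0,"ty":0,"tz":0,"ax":0,"ay":0,"az":0},
    {"tx":0,"ty":0,"tz":0,"ax":0,"ay":0,"az":0}
  ]
}}

```text
clock: 6.5
tool_pos: [551.6, -118.0, 243.9]
eef_rot: [3.133, -0.01, -2.869]
force: [-0.4, 1.1, -3.2]
opening: 27.2
```

```bash
python3 - <<'E'
from h import *
to(565,-186.5,195.8)
d=eyes.get_image("wrist"); cv2.imwrite("pics/f_wrist.png",d["img"])
quads(d,"yellow",145)
E
```

```text
pos [ 551.6 -118.   243.9] rpy [ 179.52   -0.55 -164.41] F [-0.38  1.13 -3.2 ] M [-0.033  0.037 -0.029] open 27.2 t 6.5
tx_mm 5.5 ty_mm -69.5 az units -0.03
yellow px [372.2 369.1] area 142.5 rect 679.3 22.5 size 29.9 7.3 ang 59.9 cen 679.0 23.4
yellow px [408.9 340. ] area 276.0 rect 642.4 43.7 size 33.1 10.3 ang 65.2 cen 642.4 42.9
yellow px [441.  301.2] area 459.5 rect 598.9 56.2 size 61.6 11.0 ang 73.5 cen 600.7 56.8
yellow px [352.9 280.3] area 122.0 rect 602.1 -23.1 size 5.9 19.5 ang 5.6 cen 601.9 -22.4
yellow px [159.5 182.2] area 3753.0 rect 564.5 -188.5 size 57.5 37.8 ang 15.9 cen 564.5 -188.5
```

View pics/f_wrist.png

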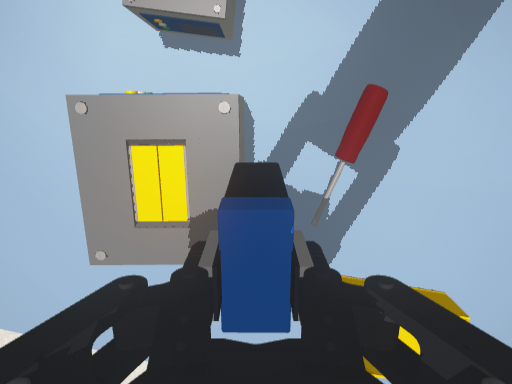

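The wrist view shows the tester flap at (160,182), measuring 57.5×37.8 mm (matches 58×38), so this is the right tester. Correcting tilt, moving closer and re-measuring.

>>> {"api": "move_arm", "payload": {
  "motion": [
    {"tx":0.3,"ty":-1.0,"tz":0,"ax":0.04,"ay":-0.1,"az":-0.02},
    {"tx":0.3,"ty":-1.2,"tz":0,"ax":0.03,"ay":-0.1,"az":-0.02},
    {"tx":0,"ty":0,"tz":0,"ax":0,"ay":0,"az":0},
    {"tx":0,"ty":0,"tz":0,"ax":0,"ay":0,"az":0}
  ]
}}

```text
clock: 6.95
tool_pos: [551.8, -140.5, 244.2]
eef_rot: [-3.139, 0.022, -2.86]
force: [-0.9, 0.5, -1.8]
opening: 27.5
```

```bash
python3 - <<'E'
from h import *
to(565,-186.5,195.9)
d=eyes.get_image("wrist"); cv2.imwrite("pics/g_wrist.png",d["img"])
quads(d,"yellow",145,600)
s=status.read_state(); quads(d,"blue",s["tool_pos"][2]+25,1500)
e=eyes.get_image("top"); cv2.imwrite("pics/g_top.png",cv2.resize(e["img"][150:250,270:400],None,fx=6,fy=6,interpolation=cv2.INTER_CUBIC))
E
```

```text
pos [ 551.8 -140.5  244.2] rpy [-179.84    1.23 -163.89] F [-0.92  0.48 -1.79] M [-0.047  0.034  0.013] open 27.5 t 6.95
tx_mm 0.1 ty_mm -47.9 az units 0.03
yellow px [445.9 300.5] area 1187.5 rect 598.6 39.2 size 86.5 18.9 ang 73.9 cen 602.3 43.9
yellow px [190.2 184.5] area 3675.5 rect 564.1 -188.8 size 58.3 37.9 ang 15.9 cen 564.4 -188.7
blue px [257.6 266.6] area 8713.5 rect 548.6 -142.1 size 58.2 28.0 ang 16.1 cen 550.1 -141.1
```

View pics/g_wrist.png

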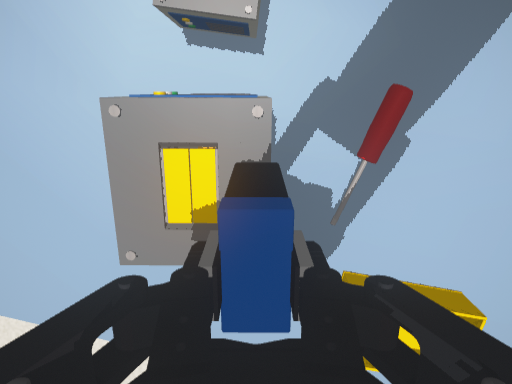

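View pics/g_top.png

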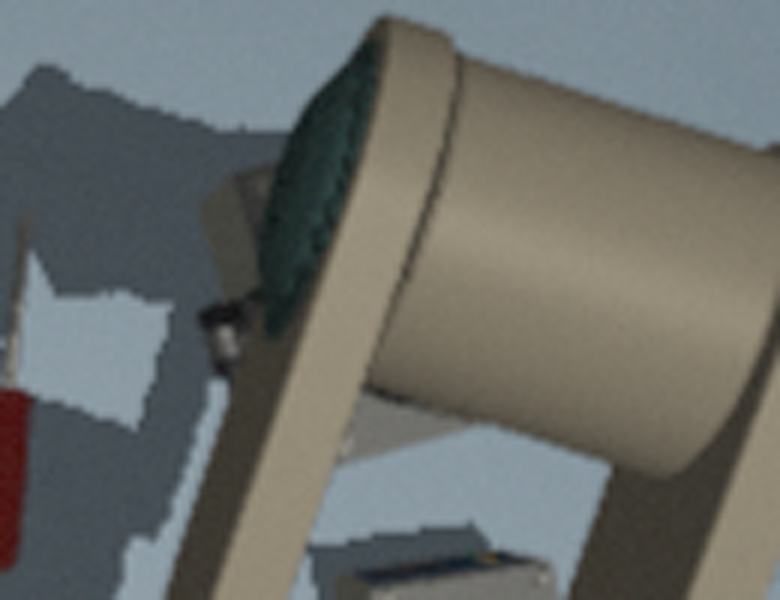

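The wrist view now has the flap at (190,184), centre about (564.3,-188.1) after the small bias seen on the held cap. Moving over it.

>>> {"api": "move_arm", "payload": {
  "motion": [
    {"tx":0,"ty":-1.5,"tz":0,"ax":0,"ay":0,"az":0},
    {"tx":0,"ty":-2.0,"tz":0,"ax":0,"ay":0,"az":0},
    {"tx":0,"ty":-1.4,"tz":0,"ax":0,"ay":0,"az":0.02},
    {"tx":0,"ty":0,"tz":0,"ax":0,"ay":0,"az":0},
    {"tx":0,"ty":0,"tz":0,"ax":0,"ay":0,"az":0}
  ]
}}

```text
clock: 7.55
tool_pos: [566.8, -190.3, 244.3]
eef_rot: [-3.139, 0.021, -2.862]
force: [-0.3, 0.9, -1.9]
opening: 27.2
```

```bash
python3 - <<'E'
from h import *
to(565.7,-187.7,195.9)
for n in ("wrist","scene"):
    d=eyes.get_image(n); cv2.imwrite(f"pics/i_{n}.png",d["img"] if n=="wrist" else cv2.resize(d["img"][60:220,120:320],None,fx=4,fy=3.75))
E
```

```text
pos [ 566.8 -190.3  244.3] rpy [-179.84    1.23 -164.  ] F [-0.34  0.89 -1.88] M [ 0.004 -0.041  0.036] open 27.2 t 7.55
tx_mm 0.3 ty_mm 2.8 az units 0.01
```

View pics/i_wrist.png

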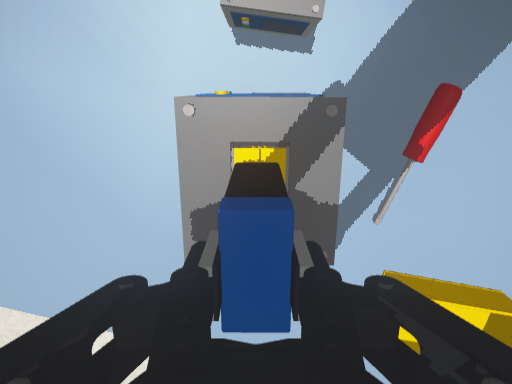

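View pics/i_scene.png

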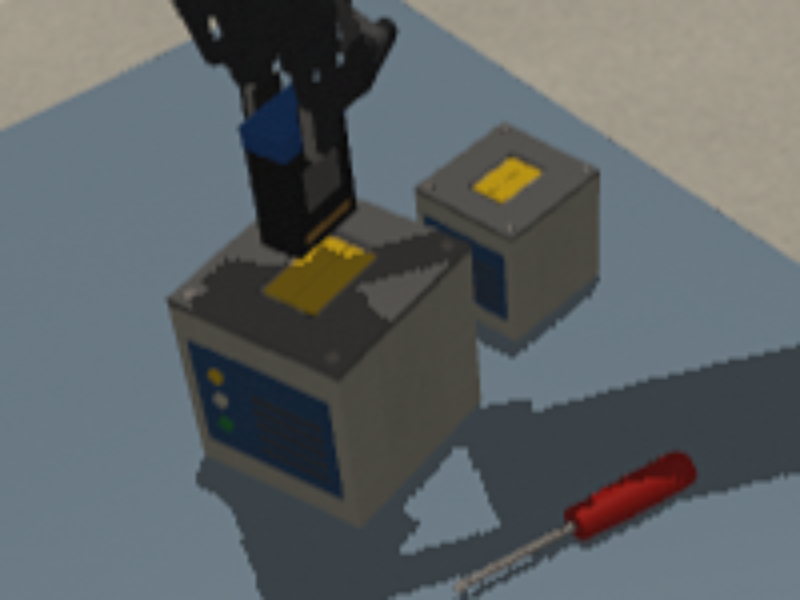

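```bash
python3 - <<'E'
from h import *
d=eyes.get_image("wrist"); im=d["img"]
cv2.imwrite("pics/j_wrist.png",cv2.resize(im[130:230,200:320],None,fx=6,fy=6,interpolation=cv2.INTER_CUBIC))
m=mask(im,"yellow")
for r in (150,153,156,159): 
    c=np.where(m[r,200:320]>0)[0]+200; print(r,c.min() if len(c) else None,c.max() if len(c) else None)
s=status.read_state();w=s["eef_rot"][2];p=s["tool_pos"]
def ty(uv,z):
    q=onz(d,uv,z)-p; return q[0]*np.cos(w)+q[1]*np.sin(w), q[0]*np.sin(w)-q[1]*np.cos(w)
for u,v,z in ((232,156,145),(288,156,145),(260,156,145),(235,163,179.5),(280,163,179.5)): print(u,v,np.round(ty((u,v),z),2))
E
```

```text
150 233 284
153 233 284
156 233 284
159 233 284
232 156 [ 24.21 -18.48]
288 156 [24.25 22.23]
260 156 [24.23  1.88]
235 163 [ 26.29 -14.08]
280 163 [26.32 14.11]
```

View pics/j_wrist.png

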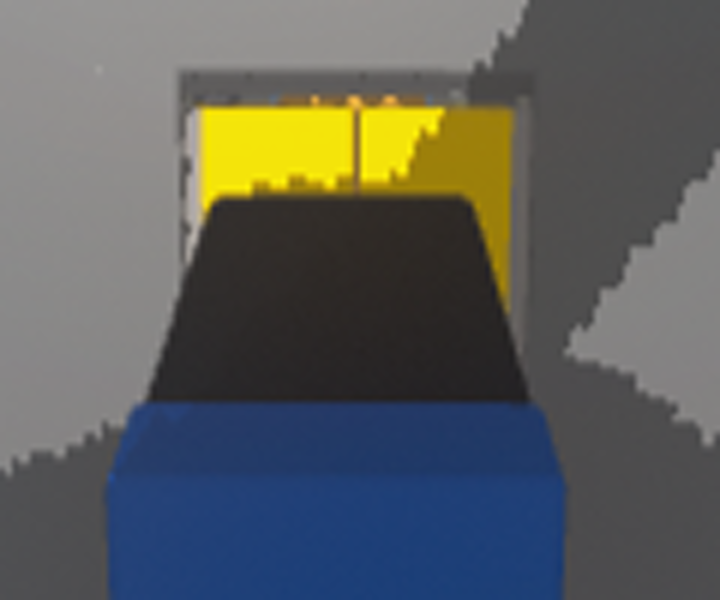

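The seam is at column 259.5, the foot centre at 257, so I need about +1.5 mm in tool y. Adjusting and starting to descend through the flap.

>>> {"api": "move_arm", "payload": {
  "motion": [
    {"tx":0,"ty":0.16,"tz":0,"ax":0,"ay":0,"az":0},
    {"tx":0,"ty":0,"tz":0,"ax":0,"ay":0,"az":0},
    {"tx":0.02,"ty":0,"tz":1,"ax":0,"ay":0,"az":0},
    {"tx":0.02,"ty":0,"tz":1,"ax":0,"ay":0,"az":0},
    {"tx":0.02,"ty":0,"tz":0.8,"ax":0,"ay":0,"az":0},
    {"tx":0,"ty":0,"tz":0,"ax":0,"ay":0,"az":0}
  ]
}}

```text
clock: 8.3
tool_pos: [565.9, -186.2, 213.6]
eef_rot: [-3.139, 0.021, -2.859]
force: [-0.9, 0.0, -2.1]
opening: 27.2
```

```bash
python3 - <<'E'
from h import *
to(565.7,-187.7,195.9)
d=eyes.get_image("wrist"); im=d["img"]
cv2.imwrite("pics/k_wrist.png",cv2.resize(im[130:230,200:320],None,fx=6,fy=6,interpolation=cv2.INTER_CUBIC))
E
```

```text
pos [ 565.9 -186.2  213.6] rpy [-179.86    1.21 -163.81] F [-0.85  0.04 -2.12] M [-0.018  0.009 -0.001] open 27.2 t 8.3
tx_mm 0.6 ty_mm -1.4 az units 0.04
```

View pics/k_wrist.png

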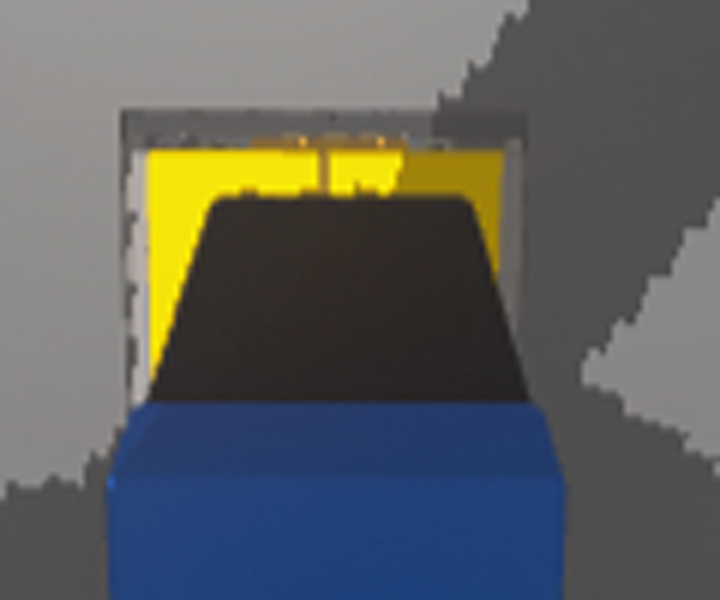

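The foot is just above the flap, and its centre (crop 342) is right of the seam (324) by about 1.8 mm. Correcting.

>>> {"api": "move_arm", "payload": {
  "motion": [
    {"tx":0.05,"ty":-0.17,"tz":0,"ax":0,"ay":0,"az":0.03},
    {"tx":0,"ty":0,"tz":0,"ax":0,"ay":0,"az":0},
    {"tx":0,"ty":0,"tz":0,"ax":0,"ay":0,"az":0}
  ]
}}

```text
clock: 8.65
tool_pos: [566.3, -188.5, 215.0]
eef_rot: [-3.138, 0.023, -2.864]
force: [-0.0, 0.5, -1.5]
opening: 27.3
```

```bash
python3 - <<'E'
from h import *
to(565.7,-187.7,195.9)
d=eyes.get_image("wrist"); im=d["img"]
cv2.imwrite("pics/l_wrist.png",cv2.resize(im[130:230,200:320],None,fx=6,fy=6,interpolation=cv2.INTER_CUBIC))
E
```

```text
pos [ 566.3 -188.5  215. ] rpy [-179.8     1.29 -164.09] F [-0.02  0.53 -1.49] M [-0.043  0.002  0.01 ] open 27.3 t 8.65
tx_mm 0.4 ty_mm 0.9 az units 0.00
```

View pics/l_wrist.png

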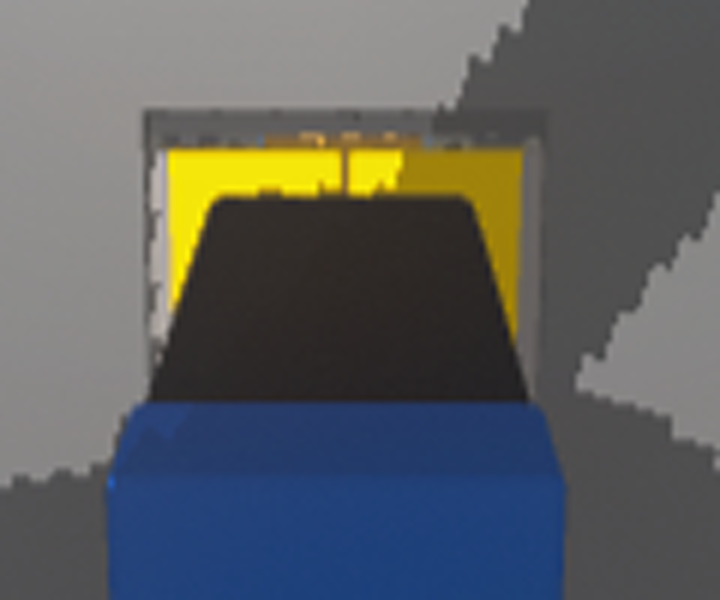

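The seam is at 345, foot at 342: centred within 0.4 mm. Descending.

>>> {"api": "move_arm", "payload": {
  "motion": [
    {"tx":0.02,"ty":0,"tz":0.8,"ax":0,"ay":0,"az":0},
    {"tx":0.02,"ty":0,"tz":0.8,"ax":0,"ay":0,"az":0},
    {"tx":0.02,"ty":0,"tz":0.7,"ax":0,"ay":0,"az":0},
    {"tx":0,"ty":0,"tz":0,"ax":0,"ay":0,"az":0}
  ]
}}

```text
clock: 9.1
tool_pos: [566.9, -188.6, 191.9]
eef_rot: [-3.136, 0.026, -2.864]
force: [0.1, 0.1, -2.5]
opening: 27.2
```

```bash
python3 - <<'E'
from h import *
to(566.3,-188.5,195.9)
d=eyes.get_image("wrist"); im=d["img"]
cv2.imwrite("pics/m_wrist.png",cv2.resize(im[130:230,200:320],None,fx=6,fy=6,interpolation=cv2.INTER_CUBIC))
E
```

```text
pos [ 566.9 -188.6  191.9] rpy [-179.69    1.47 -164.08] F [ 0.11  0.11 -2.54] M [ 0.078  0.018 -0.028] open 27.2 t 9.1
tx_mm 0.6 ty_mm 0.3 az units 0.00
```

View pics/m_wrist.png

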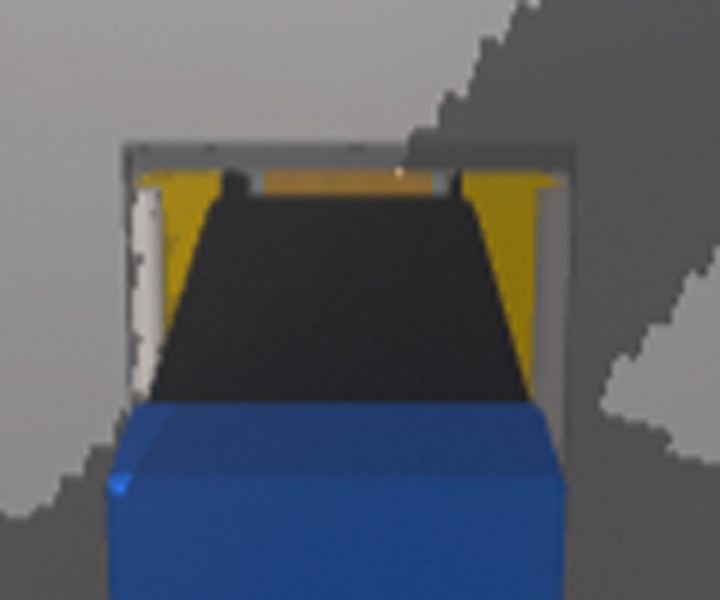

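>>> {"api": "move_arm", "payload": {
  "motion": [
    {"tx":0.05,"ty":0.04,"tz":0.4,"ax":0,"ay":0.04,"az":0},
    {"tx":0.01,"ty":0,"tz":0.5,"ax":0,"ay":0,"az":0},
    {"tx":0.01,"ty":0,"tz":0.5,"ax":0,"ay":0,"az":0},
    {"tx":0,"ty":0,"tz":0,"ax":0,"ay":0,"az":0}
  ]
}}

```text
clock: 9.55
tool_pos: [566.3, -188.5, 176.5]
eef_rot: [-3.136, 0.019, -2.864]
force: [0.5, 0.5, -3.5]
opening: 27.3
```

```bash
python3 - <<'E'
from h import *
to(566.3,-188.5,195.9)
d=eyes.get_image("wrist"); im=d["img"]
cv2.imwrite("pics/n_wrist.png",cv2.resize(im[130:230,200:320],None,fx=6,fy=6,interpolation=cv2.INTER_CUBIC))
E
```

```text
pos [ 566.3 -188.5  176.5] rpy [-179.7     1.08 -164.08] F [ 0.51  0.46 -3.51] M [ 0.065 -0.055  0.019] open 27.3 t 9.55
tx_mm 0.0 ty_mm 0.0 az units 0.00
```

View pics/n_wrist.png

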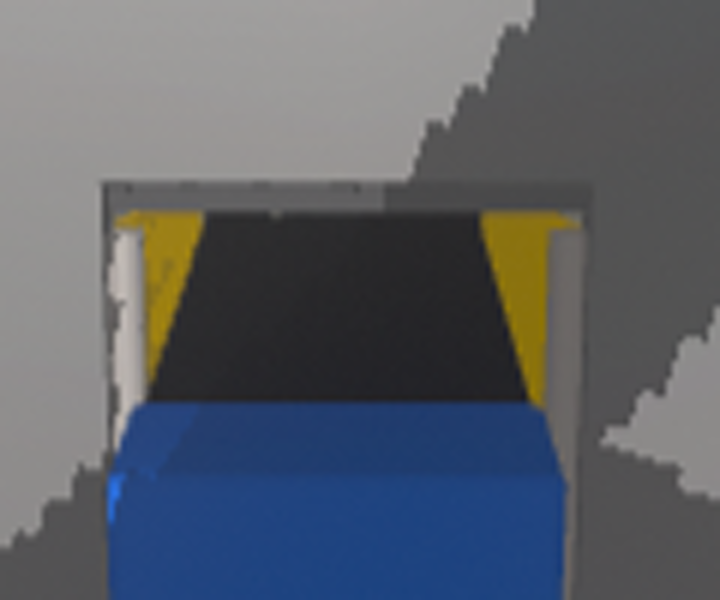

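Centred within 0.5 mm, foot at the throat with little force. Continuing in small steps.

>>> {"api": "move_arm", "payload": {
  "motion": [
    {"tx":0.01,"ty":0.03,"tz":0.4,"ax":0,"ay":0,"az":0},
    {"tx":0.01,"ty":0,"tz":0.4,"ax":0,"ay":0,"az":0},
    {"tx":0,"ty":0,"tz":0,"ax":0,"ay":0,"az":0}
  ]
}}

```text
clock: 9.9
tool_pos: [566.3, -188.4, 168.3]
eef_rot: [-3.136, 0.019, -2.864]
force: [0.4, -0.2, -3.4]
opening: 27.3
```

>>> {"api": "move_arm", "payload": {
  "motion": [
    {"tx":0.01,"ty":0,"tz":0.4,"ax":0,"ay":0,"az":0},
    {"tx":0.01,"ty":0,"tz":0.4,"ax":0,"ay":0,"az":0},
    {"tx":0,"ty":0,"tz":0,"ax":0,"ay":0,"az":0}
  ]
}}

```text
clock: 10.2
tool_pos: [567.1, -188.8, 162.8]
eef_rot: [-3.133, 0.023, -2.864]
force: [-0.8, 1.4, -5.6]
opening: 27.0
```

>>> {"api": "move_arm", "payload": {
  "motion": [
    {"tx":0,"ty":0,"tz":0,"ax":0,"ay":0,"az":0},
    {"tx":0,"ty":0,"tz":0,"ax":0,"ay":0,"az":0}
  ]
}}

```text
clock: 10.4
tool_pos: [567.1, -188.8, 162.8]
eef_rot: [-3.133, 0.023, -2.864]
force: [-0.6, 0.4, -0.1]
opening: 27.6
```

```bash
python3 - <<'E'
from h import *
to(566.3,-188.5,195.9)
for n in ("wrist","scene"):
    d=eyes.get_image(n); cv2.imwrite(f"pics/o_{n}.png",d["img"] if n=="wrist" else cv2.resize(d["img"][60:220,120:320],None,fx=4,fy=3.75))
E
```

```text
pos [ 567.1 -188.8  162.8] rpy [-179.52    1.3  -164.09] F [-0.56  0.4  -0.06] M [ 0.059  0.05  -0.031] open 27.6 t 10.4
tx_mm 0.7 ty_mm 0.5 az units 0.00
```

View pics/o_wrist.png

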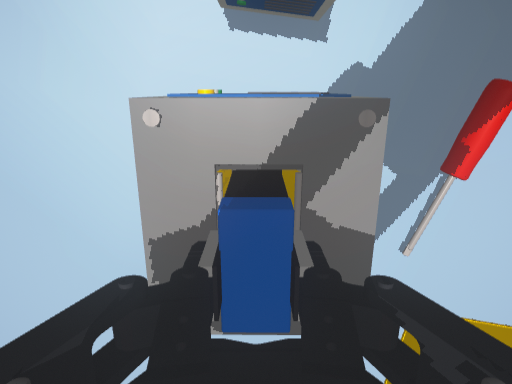

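View pics/o_scene.png

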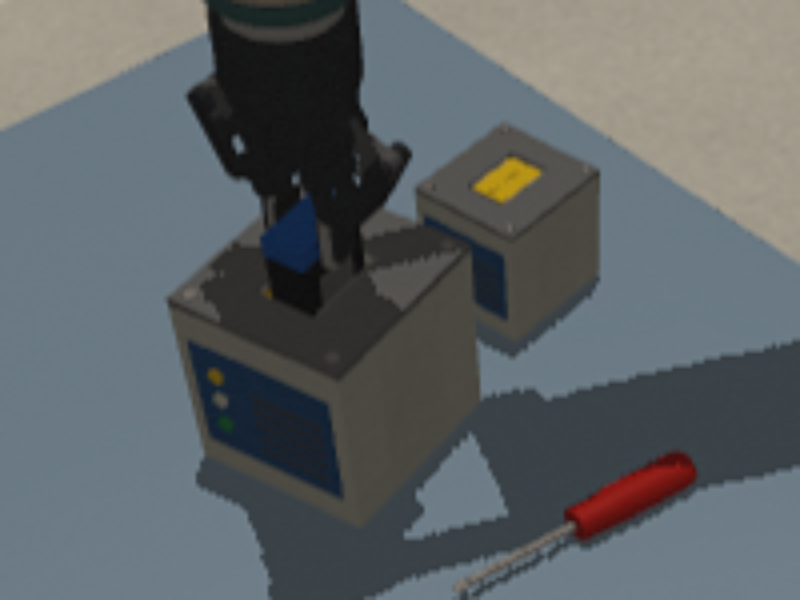

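Images show the module well in the mouth (foot about 47 mm deep, at the rubber bars). Continuing to about 58 mm.

>>> {"api": "move_arm", "payload": {
  "motion": [
    {"tx":0,"ty":0.03,"tz":0.4,"ax":0,"ay":0,"az":0},
    {"tx":0.01,"ty":0,"tz":0.4,"ax":0,"ay":0,"az":0},
    {"tx":0,"ty":0,"tz":0.1,"ax":0,"ay":0,"az":0}
  ]
}}

```text
clock: 10.8
tool_pos: [568.0, -188.8, 156.2]
eef_rot: [-3.131, 0.026, -2.864]
force: [-2.4, 0.9, 2.8]
opening: 27.5
```

```bash
python3 - <<'E'
from h import *
to(566.3,-188.5,195.9)
d=eyes.get_image("wrist"); cv2.imwrite(f"pics/p_wrist.png",d["img"])
to(566.3,-188.5,195.9)
E
```

```text
pos [ 568.  -188.8  156.2] rpy [-179.38    1.48 -164.08] F [-2.36  0.86  2.8 ] M [ 0.281  0.358 -0.029] open 27.5 t 10.8
tx_mm 1.6 ty_mm 0.8 az units 0.00
pos [ 568.  -188.8  156.1] rpy [-179.38    1.47 -164.08] F [-0.64 -0.23  3.36] M [ 0.186  0.236 -0.062] open 27.1 t 10.85
tx_mm 1.5 ty_mm 0.8 az units 0.00
```

View pics/p_wrist.png

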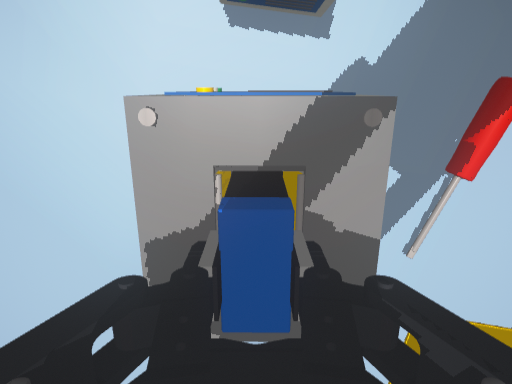

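>>> {"api": "move_arm", "payload": {
  "motion": [
    {"tx":0.06,"ty":0.05,"tz":0.3,"ax":-0.03,"ay":0.03,"az":0},
    {"tx":0.05,"ty":0.03,"tz":0.3,"ax":0,"ay":0,"az":0},
    {"tx":0,"ty":0,"tz":0,"ax":0,"ay":0,"az":0}
  ]
}}

```text
clock: 11.15
tool_pos: [567.5, -188.5, 150.3]
eef_rot: [-3.134, 0.024, -2.864]
force: [-0.6, 1.1, 2.0]
opening: 27.2
```

```bash
python3 - <<'E'
from h import *
to(566.3,-188.5,195.9)
d=eyes.get_image("wrist"); cv2.imwrite(f"pics/q_wrist.png",d["img"])
to(566.3,-188.5,195.9)
d=eyes.get_image("scene"); cv2.imwrite(f"pics/q_scene.png",cv2.resize(d["img"][80:180,140:260],None,fx=6,fy=6))
E
```

```text
pos [ 567.5 -188.5  150.3] rpy [-179.57    1.35 -164.08] F [-0.59  1.1   1.97] M [ 0.137 -0.005 -0.062] open 27.2 t 11.15
tx_mm 1.2 ty_mm 0.3 az units 0.00
pos [ 567.5 -188.4  150.3] rpy [-179.58    1.34 -164.08] F [-0.55  0.11  0.01] M [ 0.068 -0.142 -0.051] open 27.4 t 11.2
tx_mm 1.2 ty_mm 0.2 az units 0.00
```

View pics/q_scene.png

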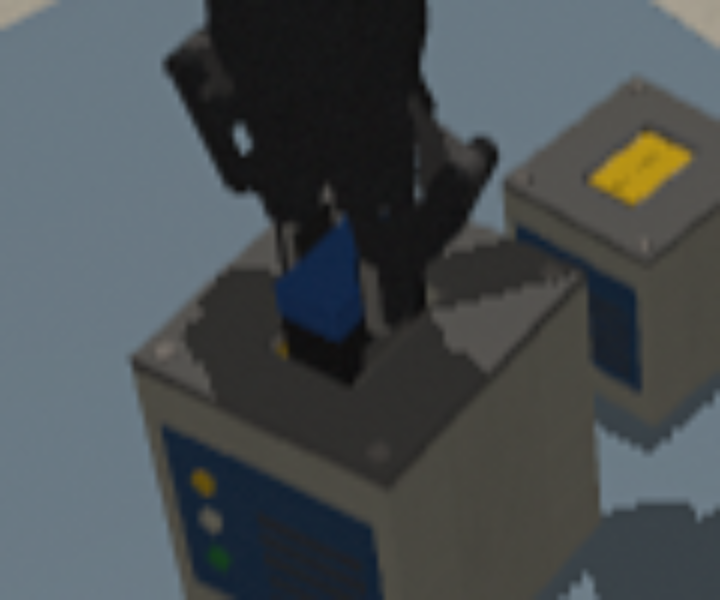

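Foot is about 60 mm deep. Releasing.

>>> {"api": "move_arm", "payload": {
  "motion": [
    {"tx":0,"ty":0,"tz":0,"ax":0,"ay":0,"az":0},
    {"tx":0,"ty":0,"tz":0,"ax":0,"ay":0,"az":0},
    {"tx":0,"ty":0,"tz":0,"ax":0,"ay":0,"az":0},
    {"tx":0,"ty":0,"tz":0,"ax":0,"ay":0,"az":0}
  ],
  "grip": -0.5
}}

```text
clock: 11.65
tool_pos: [566.6, -188.5, 148.5]
eef_rot: [-3.136, 0.02, -2.864]
force: [-0.0, 0.5, -0.3]
opening: 64.3
```

```bash
python3 - <<'E'
from h import *
to(566.3,-188.5,195.9)
d=eyes.get_image("wrist"); cv2.imwrite(f"pics/r_wrist.png",d["img"])
E
```

```text
pos [ 566.6 -188.5  148.5] rpy [-179.66    1.16 -164.09] F [-0.01  0.49 -0.25] M [-0.05   0.005  0.045] open 64.3 t 11.65
tx_mm 0.3 ty_mm 0.1 az units 0.00
```

View pics/r_wrist.png

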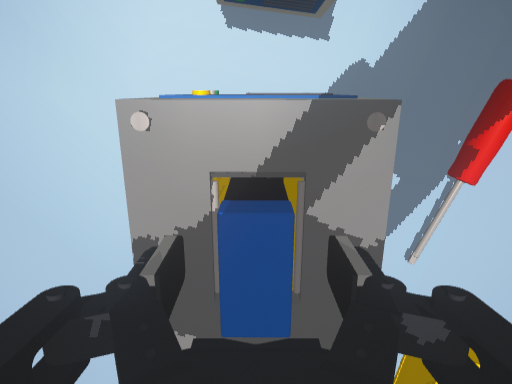

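Cap released, module stays held at the same height. Raising, then closing the fingers and turning 90° so the narrow side lies across the flap.

>>> {"api": "move_arm", "payload": {
  "motion": [
    {"tx":0,"ty":0,"tz":-1,"ax":0,"ay":0,"az":0},
    {"tx":0,"ty":0,"tz":-2,"ax":0,"ay":0,"az":0},
    {"tx":0,"ty":0,"tz":-2,"ax":0,"ay":0,"az":0},
    {"tx":0,"ty":0,"tz":-2,"ax":-0.04,"ay":0.14,"az":0},
    {"tx":0,"ty":0,"tz":0,"ax":0,"ay":0,"az":0}
  ]
}}

```text
clock: 12.2
tool_pos: [564.8, -188.5, 223.5]
eef_rot: [-3.141, 0.001, -2.864]
force: [0.6, -0.6, 0.3]
opening: 64.0
```

>>> {"api": "move_arm", "payload": {
  "motion": [
    {"tx":0,"ty":0,"tz":0,"ax":0,"ay":0,"az":0.94},
    {"tx":0,"ty":0,"tz":0,"ax":0,"ay":0,"az":0.94},
    {"tx":0,"ty":0,"tz":0,"ax":0,"ay":0,"az":0.94},
    {"tx":0,"ty":0,"tz":0,"ax":0,"ay":0,"az":0.94},
    {"tx":0,"ty":0,"tz":0,"ax":0,"ay":0,"az":0.94},
    {"tx":0,"ty":0,"tz":0,"ax":0,"ay":0,"az":0.94},
    {"tx":0,"ty":0,"tz":0,"ax":0,"ay":0,"az":0.94},
    {"tx":0,"ty":0,"tz":0,"ax":0,"ay":0,"az":0.94},
    {"tx":0,"ty":0,"tz":0,"ax":0,"ay":0,"az":0.94},
    {"tx":0,"ty":0,"tz":0,"ax":0,"ay":0,"az":0.94},
    {"tx":0,"ty":0,"tz":0,"ax":0,"ay":0,"az":0.94},
    {"tx":0,"ty":0,"tz":0,"ax":0,"ay":0,"az":0.94}
  ],
  "grip": 1
}}

```text
clock: 13.4
tool_pos: [563.2, -187.9, 215.4]
eef_rot: [-3.141, -0.003, 1.781]
force: [-0.4, 1.1, -0.5]
opening: 0.1
```

```bash
python3 - <<'E'
from h import *
to(564.7,-188.3,105.9)
d=eyes.get_image("wrist"); cv2.imwrite(f"pics/s_wrist.png",d["img"])
quads(d,"blue",175,1000); quads(d,"yellow",145,500)
to(564.7,-188.3,105.9)
E
```

```text
pos [ 563.2 -187.9  215.4] rpy [-1.7997e+02 -1.5000e-01  1.0205e+02] F [-0.41  1.06 -0.54] M [-0.07 -0.02  0.04] open 0.1 t 13.4
tx_mm -0.7 ty_mm 1.4 az units -0.48
blue px [260.5 216.3] area 4195.0 rect 566.6 -186.8 size 54.1 32.0 ang 15.7 cen 566.9 -185.3
yellow px [ 44.2 182.7] area 1441.0 rect 426.0 -203.9 size 32.4 21.0 ang 8.9 cen 425.9 -203.7
pos [ 563.2 -187.9  215.3] rpy [-1.7995e+02 -1.6000e-01  1.0167e+02] F [0.67 0.13 1.01] M [ 0.044  0.055 -0.027] open 0.1 t 13.45
tx_mm -0.7 ty_mm 1.4 az units -0.53
```

View pics/s_wrist.png

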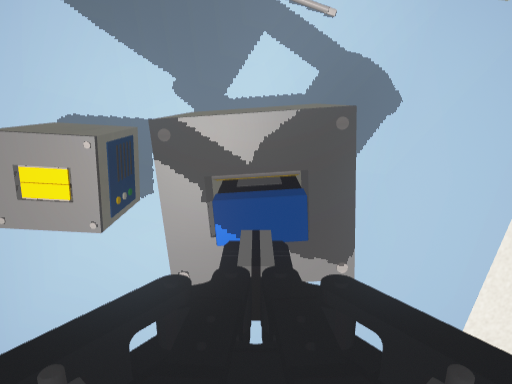

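The released module sits upright, cap at z≈175, fingers closed beside it in view at (257,235). Aligning and approaching the cap.

>>> {"api": "move_arm", "payload": {
  "motion": [
    {"tx":-0.05,"ty":0.18,"tz":0,"ax":0,"ay":0,"az":-0.52},
    {"tx":0,"ty":0,"tz":1.0,"ax":0,"ay":0,"az":0},
    {"tx":0,"ty":0,"tz":1.0,"ax":0,"ay":0,"az":0},
    {"tx":0,"ty":0,"tz":0.8,"ax":0,"ay":0,"az":0},
    {"tx":0,"ty":0,"tz":0,"ax":0,"ay":0,"az":0},
    {"tx":0,"ty":0,"tz":0,"ax":0,"ay":0,"az":0}
  ]
}}

```text
clock: 14.05
tool_pos: [563.7, -187.5, 181.4]
eef_rot: [-3.138, -0.005, 1.853]
force: [-0.5, 0.2, 0.3]
opening: -0.0
```

```bash
python3 - <<'E'
from h import *
to(565.2,-188.3,105.9)
d=eyes.get_image("wrist"); cv2.imwrite(f"pics/t_wrist.png",d["img"])
E
```

```text
pos [ 563.7 -187.5  181.4] rpy [-179.81   -0.31  106.15] F [-0.52  0.24  0.32] M [-0.031 -0.006 -0.051] open -0.0 t 14.05
tx_mm -1.2 ty_mm 1.2 az units 0.03
```

View pics/t_wrist.png

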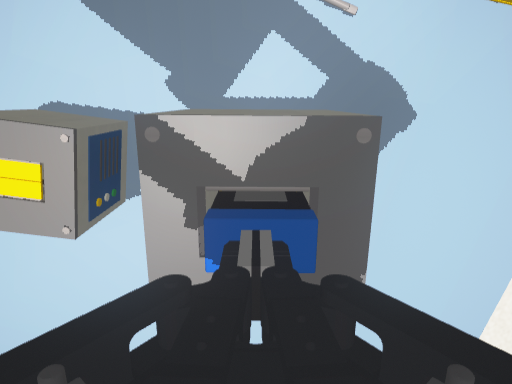

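>>> {"api": "move_arm", "payload": {
  "motion": [
    {"tx":-0.05,"ty":0.2,"tz":0,"ax":0,"ay":0,"az":0},
    {"tx":0,"ty":0,"tz":0.4,"ax":0,"ay":0,"az":0},
    {"tx":0,"ty":0,"tz":0.4,"ax":0,"ay":0,"az":0}
  ]
}}

```text
clock: 14.4
tool_pos: [566.6, -187.6, 174.6]
eef_rot: [-3.141, -0.004, 1.853]
force: [0.1, 0.4, 4.1]
opening: -0.0
```

>>> {"api": "move_arm", "payload": {
  "motion": [
    {"tx":0,"ty":0,"tz":0.5,"ax":0,"ay":0,"az":0},
    {"tx":0,"ty":0,"tz":0.5,"ax":0,"ay":0,"az":0}
  ]
}}

```text
clock: 14.6
tool_pos: [567.4, -187.8, 165.6]
eef_rot: [3.14, -0.002, 1.853]
force: [0.2, 0.9, 3.3]
opening: -0.3
```

>>> {"api": "move_arm", "payload": {
  "motion": [
    {"tx":0,"ty":0,"tz":0.5,"ax":0,"ay":0,"az":0},
    {"tx":0,"ty":0,"tz":0.5,"ax":0,"ay":0,"az":0}
  ]
}}

```text
clock: 14.8
tool_pos: [567.7, -187.8, 155.6]
eef_rot: [3.139, -0.001, 1.853]
force: [0.2, 0.3, 4.3]
opening: 0.3
```

```bash
python3 - <<'E'
from h import *
to(565.2,-188.3,105.9)
d=eyes.get_image("wrist"); cv2.imwrite(f"pics/u_wrist.png",d["img"])
to(565.2,-188.3,105.9)
E
```

```text
pos [ 567.7 -187.8  155.6] rpy [ 1.7982e+02 -4.0000e-02  1.0616e+02] F [0.16 0.27 4.34] M [ 0.038  0.063 -0.049] open 0.3 t 14.8
tx_mm 0.2 ty_mm -2.5 az units 0.03
pos [ 567.4 -187.7  154.4] rpy [ 1.7989e+02 -1.0000e-01  1.0616e+02] F [1.39 1.09 2.39] M [ 0.157 -0.067 -0.038] open -0.2 t 14.85
tx_mm -0.0 ty_mm -2.3 az units 0.03
```

View pics/u_wrist.png

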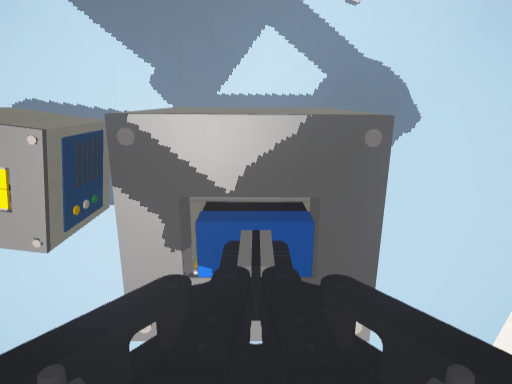

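Pushing works (about 4 N bar drag), fingers centred on the cap (columns 255 vs 256). Continuing down to just before the earliest pad contact (TCP ≈122).

>>> {"api": "move_arm", "payload": {
  "motion": [
    {"tx":0,"ty":-0.03,"tz":0.5,"ax":0,"ay":0,"az":0},
    {"tx":0,"ty":-0.03,"tz":0.5,"ax":0,"ay":0,"az":0}
  ]
}}

```text
clock: 15.05
tool_pos: [567.0, -187.8, 144.3]
eef_rot: [3.139, -0.001, 1.853]
force: [0.4, -0.5, 4.1]
opening: 0.0
```

>>> {"api": "move_arm", "payload": {
  "motion": [
    {"tx":0,"ty":-0.03,"tz":0.5,"ax":0,"ay":0,"az":0},
    {"tx":0,"ty":-0.03,"tz":0.5,"ax":0,"ay":0,"az":0}
  ]
}}

```text
clock: 15.25
tool_pos: [566.5, -188.0, 133.4]
eef_rot: [3.139, -0.001, 1.853]
force: [0.6, 0.1, 3.5]
opening: -0.1
```

```bash
python3 - <<'E'
from h import *
to(565.2,-188.3,105.9)
d=eyes.get_image("wrist"); cv2.imwrite(f"pics/v_wrist.png",d["img"])
to(565.2,-188.3,105.9)
E
```

```text
pos [ 566.5 -188.   133.4] rpy [ 1.7982e+02 -7.0000e-02  1.0617e+02] F [0.55 0.12 3.5 ] M [ 0.128 -0.048 -0.036] open -0.1 t 15.25
tx_mm 0.0 ty_mm -1.4 az units 0.03
pos [ 566.1 -187.8  132.3] rpy [ 1.7989e+02 -1.2000e-01  1.0617e+02] F [1.51 0.46 1.86] M [ 0.149 -0.253  0.022] open -0.1 t 15.3
tx_mm -0.2 ty_mm -1.0 az units 0.03
```

View pics/v_wrist.png

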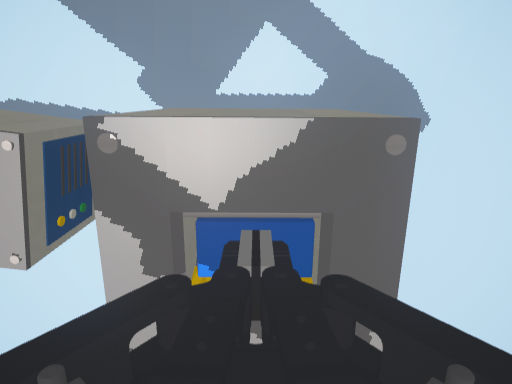

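Cap is now 13 mm below the top, no snag. On in small steps, watching force.

>>> {"api": "move_arm", "payload": {
  "motion": [
    {"tx":0,"ty":0,"tz":0.4,"ax":0,"ay":0,"az":0},
    {"tx":0,"ty":0,"tz":0.4,"ax":0,"ay":0,"az":0}
  ]
}}

```text
clock: 15.5
tool_pos: [566.2, -187.9, 123.9]
eef_rot: [3.139, -0.002, 1.853]
force: [-0.3, 0.9, 3.5]
opening: 0.0
```

>>> {"api": "move_arm", "payload": {
  "motion": [
    {"tx":0,"ty":0,"tz":0.2,"ax":0,"ay":0,"az":0}
  ]
}}

```text
clock: 15.6
tool_pos: [566.2, -187.8, 121.5]
eef_rot: [3.14, -0.002, 1.853]
force: [0.3, 0.2, 5.2]
opening: -0.1
```

>>> {"api": "move_arm", "payload": {
  "motion": [
    {"tx":0,"ty":0,"tz":0.2,"ax":0,"ay":0,"az":0}
  ]
}}

```text
clock: 15.7
tool_pos: [566.3, -187.9, 119.8]
eef_rot: [3.139, -0.002, 1.853]
force: [-0.7, 0.7, 7.3]
opening: 0.2
```

>>> {"api": "move_arm", "payload": {
  "motion": [
    {"tx":0,"ty":0,"tz":0.2,"ax":0,"ay":0,"az":0}
  ]
}}

```text
clock: 15.8
tool_pos: [566.5, -188.0, 118.4]
eef_rot: [3.139, -0.001, 1.853]
force: [-1.5, 1.8, 9.5]
opening: -0.1
```

Contact is clear: force rose from 3.7 N at z≈121.7 by 1.3 N + 1.3 N/mm. Target about 7 mm of pad travel: z≈114.7, about 14 N total.

>>> {"api": "move_arm", "payload": {
  "motion": [
    {"tx":0,"ty":0,"tz":0.2,"ax":0,"ay":0,"az":0}
  ]
}}

```text
clock: 15.9
tool_pos: [566.8, -188.2, 117.4]
eef_rot: [3.138, -0.0, 1.853]
force: [-2.9, 0.1, 10.7]
opening: -0.3
```

>>> {"api": "move_arm", "payload": {
  "motion": [
    {"tx":0,"ty":0,"tz":0.2,"ax":0,"ay":0,"az":0}
  ]
}}

```text
clock: 16.0
tool_pos: [567.0, -188.4, 116.8]
eef_rot: [3.137, 0.001, 1.853]
force: [-3.1, 2.5, 11.8]
opening: -0.2
```

>>> {"api": "move_arm", "payload": {
  "motion": [
    {"tx":0,"ty":-0.05,"tz":0.35,"ax":0,"ay":0,"az":0}
  ]
}}

```text
clock: 16.1
tool_pos: [567.1, -188.4, 115.3]
eef_rot: [3.135, 0.002, 1.853]
force: [-3.4, 4.5, 15.1]
opening: 0.3
```

>>> {"api": "move_arm", "payload": {
  "motion": [
    {"tx":0,"ty":-0.05,"tz":0.3,"ax":0,"ay":0,"az":0}
  ]
}}

```text
clock: 16.2
tool_pos: [567.2, -188.4, 114.5]
eef_rot: [3.133, 0.002, 1.853]
force: [-4.4, 3.6, 16.4]
opening: 0.5
```

About 7–8 mm pressed. Now holding with just enough command to balance the spring.

>>> {"api": "move_arm", "payload": {
  "motion": [
    {"tx":0,"ty":0,"tz":0.2,"ax":0,"ay":0,"az":0}
  ]
}}

```text
clock: 16.3
tool_pos: [567.3, -188.3, 114.4]
eef_rot: [3.132, 0.003, 1.853]
force: [-6.2, 2.6, 13.0]
opening: -0.3
```

>>> {"api": "move_arm", "payload": {
  "motion": [
    {"tx":0,"ty":0,"tz":0.2,"ax":0,"ay":0,"az":0}
  ]
}}

```text
clock: 16.4
tool_pos: [567.3, -188.4, 114.4]
eef_rot: [3.132, 0.003, 1.853]
force: [-7.6, 3.2, 15.0]
opening: 0.2
```

>>> {"api": "move_arm", "payload": {
  "motion": [
    {"tx":0,"ty":-0.04,"tz":0.2,"ax":0,"ay":0,"az":0},
    {"tx":0,"ty":-0.04,"tz":0.2,"ax":0,"ay":0,"az":0}
  ]
}}

```text
clock: 16.6
tool_pos: [567.2, -188.4, 114.4]
eef_rot: [3.129, 0.005, 1.854]
force: [-4.3, 1.9, 12.7]
opening: 0.0
```

>>> {"api": "move_arm", "payload": {
  "motion": [
    {"tx":0,"ty":-0.04,"tz":0.2,"ax":0,"ay":0,"az":0},
    {"tx":0,"ty":-0.04,"tz":0.2,"ax":0,"ay":0,"az":0}
  ]
}}

```text
clock: 16.8
tool_pos: [567.2, -188.3, 114.4]
eef_rot: [3.126, 0.006, 1.854]
force: [-5.0, 3.1, 13.3]
opening: 0.2
```

>>> {"api": "move_arm", "payload": {
  "motion": [
    {"tx":0,"ty":-0.04,"tz":0.2,"ax":0,"ay":0,"az":0}
  ]
}}

```text
clock: 16.9
tool_pos: [567.2, -188.4, 114.4]
eef_rot: [3.124, 0.007, 1.854]
force: [-4.7, 3.7, 12.7]
opening: 0.3
```

Held 0.9 s at a steady z=114.4 (about 7.3 mm pad travel), 13–15 N including drag. Withdrawing straight up.

>>> {"api": "move_arm", "payload": {
  "motion": [
    {"tx":0,"ty":-0.03,"tz":-0.6,"ax":0,"ay":0,"az":0},
    {"tx":0,"ty":0,"tz":-1,"ax":0,"ay":0,"az":0},
    {"tx":0,"ty":0,"tz":-1.5,"ax":0,"ay":0,"az":0},
    {"tx":0,"ty":0,"tz":-2,"ax":0,"ay":0,"az":0},
    {"tx":0,"ty":0,"tz":-3,"ax":0,"ay":0,"az":0},
    {"tx":0,"ty":0,"tz":-3,"ax":0,"ay":0,"az":0},
    {"tx":0,"ty":0,"tz":0,"ax":0,"ay":0,"az":0},
    {"tx":0,"ty":0,"tz":0,"ax":0,"ay":0,"az":0}
  ]
}}

```text
clock: 17.7
tool_pos: [563.5, -188.4, 231.2]
eef_rot: [3.128, 0.005, 1.854]
force: [-0.4, -0.3, -0.7]
opening: 0.6
```

```bash
python3 - <<'E'
from h import *
to(565.2,-188.3,105.9)
d=eyes.get_image("wrist"); cv2.imwrite(f"pics/w_wrist.png",d["img"]); quads(d,"yellow",145,800)
d=eyes.get_image("scene"); cv2.imwrite(f"pics/w_scene.png",d["img"])
E
```

```text
pos [ 563.5 -188.4  231.2] rpy [179.24   0.31 106.21] F [-0.37 -0.31 -0.75] M [ 0.032 -0.01  -0.005] open 0.6 t 17.7
tx_mm -0.4 ty_mm 1.7 az units 0.04
yellow px [255.3 194.2] area 3916.5 rect 565.3 -187.8 size 57.5 37.0 ang 15.9 cen 565.4 -188.1
yellow px [ 49.9 162.4] area 1380.0 rect 423.2 -204.9 size 32.9 20.9 ang 9.0 cen 423.2 -204.9
yellow px [462.9   6. ] area 1200.5 rect 653.4 -38.8 size 66.5 11.8 ang 16.5 cen 662.3 -34.4
```

View pics/w_wrist.png

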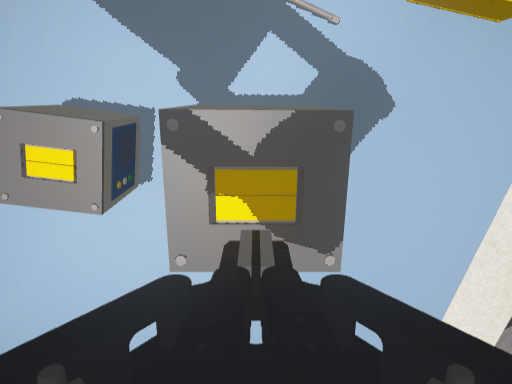

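View pics/w_scene.png

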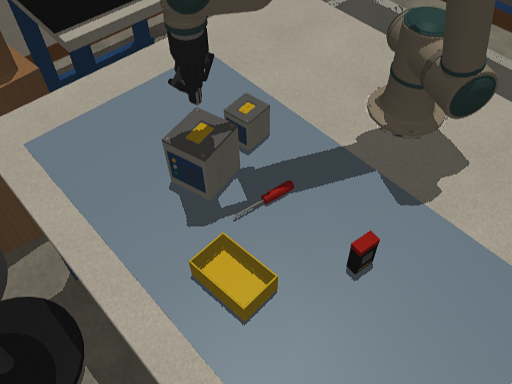

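The flap is shut flat at wrist (256,194), 57.5×37 mm, with both leaves whole. The red module, bin and screwdriver are where they were, and the gripper is clear.

```bash
python3 - <<'E'
from h import *
print(job.hand_in())
E
```

```text
the job is handed in; nothing more can be done
None
```

The blue-capped module is in the large tester, pressed onto the contact pad and released, with the flap shut over it. I handed the job in at about 17.8 s.

- **Insertion:** I gripped the module by its cap and lowered it through the flap until its foot was about 60 mm deep. I then let go, and it stayed in place.
- **Press:** I pushed it on with the closed fingers. The rubber bars dragged at about 3.7 N, and the pad first gave with the module's top about 23.3 mm below the tester's top. I held the pad down for about 0.9 s, then withdrew straight up.
- **Final checks:** The last pictures show both leaves shut flat (57.5 × 37 mm seen). The red module, bin and screwdriver are where they were, and the gripper is clear with about 0 N on it.
- **Disagreements:** Pad travel by position was 7.3 mm. The highest single force reading (16.4 N) would suggest up to 8.8 mm, still under the 10 mm limit. The side force during the hold reached about 8 N. The cameras disagreed by 2–3 mm on the tester's position, so I aligned using the wrist camera.

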